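# Put the sugar shaker back on the counter carousel and present it

### The arm

A 7-joint arm with a two-finger parallel gripper is mounted at the origin on the work surface; the furniture and walls round the work are solid. World frame = base frame: x ahead of the robot, y to its left, z up, the work surface at z = 0. Lengths are in m, angles in degrees, forces in N, time in s.
With the tool pointing down it reaches from about 0.35 to 0.9 m from the base axis. Payload 7.2 kg.
Tool frame: the origin (TCP) lies midway between the tips of the shut fingers; the grasp point (between the pads) lies 19 mm behind it (arm.tcp_to_grasp is the distance from the TCP to the grasp point, in m); x points along the fingers, z is the direction in which the jaws open and shut, and the axes are right-handed (so a half turn about x gives the same grasp; the last joint's range is limited). The gripper opens to 88 mm and grips with 3 to 60 N. Pads are 20 mm wide; open, the fingers measure 115 mm over their backs; the gripper's body (75 mm by 178 mm) begins 61 mm behind the grasp point.
Start: joints at [-71.86, 23.554, -0.728, 91.456, 0.321, 64.991, -4.71], TCP at [0.235, 0.579, 0.197] pointing down, gripper open.
Joint ranges: [-169.25, 169.25], [-16.82, 113.86], [-84.01, 82.57], [7.8, 145.47], [-59.2, 239.2], [7.22, 106.19], [-163.78, 163.78]. Speed limits (degrees/s): [136.94, 136.94, 172.46, 172.46, 180, 180, 180].

### API

Orientations are given as [roll, pitch, yaw] about the fixed x, y, z axes, in that order (R = Rz(yaw) Ry(pitch) Rx(roll)).
In Python, from plant import arm, jaws, kin, optics, finish_job, status gives the robot as it stands. The module is installed in compiled form; this text tells all that it offers. Calls block until the motion is done:
- arm.goto(position, orientation): joint-space move of the TCP to a pose.
- arm.line_to(position, orientation=None, vel=0.15, stop_force=None): straight line of the TCP; orientation=None keeps the orientation; vel is the mean speed in m/s. With stop_force (N) it stops when the force on the tool has changed by that much, and returns True; else False.
- arm.goto_joints(angles): joint-space move.
- jaws.gripper_to(opening, grip_force=None): finger opening in m; grip_force is the grip in N (None keeps the last); returns when the fingers have stopped.
- arm.hold(seconds).
- kin.inverse_kinematics(position, orientation): joint angles nearest the present ones, or None.
- optics.get_image(name): name is "scene" or "top" or "wrist"; returns (picture, depth): 384x512x3 uint8, red, green, blue; 384x512 float32, m along the optical axis (not along the pixel's ray), 0 where there is no reading.
- optics.camera_params(name): a dict with "fx", "fy", "cx", "cy" (pixels), "rvec" (rotation vector, rad) and "tvec" (3), from world to camera coordinates, as OpenCV has them. Camera axes: x right, y down, z forward; pixel columns grow to the right and rows downward; lengths in m; the calibration is good to about 2 mm. A picture is of the moment at which its call begins: read the wrist's pose just before it. camera_params takes no time and is no camera call; for the wrist camera it gives the pose at the moment of the call.
A pose or a line that the arm cannot do raises arm.IKError and nothing moves.
- finish_job(): hands the job in, once; it reports no verdict.
Trained networks look in the newest picture that a camera, given by its name, has taken for a name from the list of things; names that differ only in an ending like _2 or _b are one class to them, and where a whole thing is asked for, a point or a joint stands for the part that bears it (a point fixed in the world has none). Each returns a list of dicts, best first, with "confidence" (0 to 1); they miss things now and then, are a little off and sometimes report something else, mostly with a low value. They report only what shows in the picture. A call takes as long as a camera call. They do not tell look-alikes from the thing itself.
- optics.boxes_of(camera, name): "location" ([column, row] in pixels, amid what is visible of it).
- optics.trace(camera, name): "region" (384x512 bool, what is visible of it) and "location" ([column, row] in pixels, amid what is visible of it).
- optics.tip_of(camera, name): "location" ([column, row] in pixels: a listed point, or the origin of a listed thing).
Readings, each from a call of its own:
- status.read_time_s(): time.
- status.read_qpos(): joint angles.
- status.read_qd(): joint speeds.
- status.read_tau(): joint torques, N m.
- status.read_tool_pos(): TCP position.
- status.read_orientation(): TCP orientation.
- status.read_force(): force on the tool from outside, world axes, zero at the start.
- status.read_wrist_torque(): the same for the moment, N m.
- status.read_width(): finger opening in m.
Only numpy, scipy, OpenCV 4.12 (cv2) and the standard library are available. Lean on these libraries where they do the work, as an engineer would, in place of code of your own. Each camera call takes 0.05 s, during which the arm holds its last target. There are 200 camera calls.

### The job

The sugar shaker has fallen over on the counter: stand it upright in the empty cup of the round turntable and let go of it. Then take the turntable by the knob on its post and turn it until the shaker faces the front, in line with the metal tongue that sticks out from under the deck. Finish holding the knob, gripping it and keeping the turntable still; do not let go, and leave the bell, the card reader and the egg box where they are.

Things in the scene. Friction and masses are not known exactly. Their poses are not given: they have to be found in the camera images.
- sugar_shaker: small sugar shaker lying on the counter, loose, 0.1 kg, 90 mm long, round: foot 30 mm wide, belly 43 mm (30 mm up), neck 30 mm, cap 34 mm (66 to 78 mm up) with a domed end. Origin: centre of its underside; z axis: from underside to cap. It lies on belly and cap, left of the carousel: origin 25 mm above the counter, axis dipping 5 degrees to the cap, which is 18 mm up
- carousel_base: fixed steel foot of the carousel, a disc 224 mm across. Origin: on the turning axis, at counter height. Its -x axis points to the front: there a tongue 22 mm wide and 8 mm high with a small stud reaches out to 171 mm from the axis, past the 272 mm wide wooden deck that turns above it (deck top 28 mm above the counter)
- front_spot (a point): point on the carousel's foot frame above the front tongue, 85 mm from the turning axis and 30 mm above the counter: the floor centre of the empty cup must come here (fixed to the foot, it does not turn)
- empty_cup (a point): floor centre of the empty steel cup, 85 mm from the turning axis, 30 mm above the counter; turns with the deck. Inside the cup is 46 mm wide at the bottom, flaring to 58 mm at its rim, 20 mm above its floor. Like cups 120 degrees to either side hold fixed jam pots (46 mm wide, tops 80 mm above the counter); the knob's post is opposite the empty cup
- knob_mid (a point): middle of the wooden turning knob, on its axis, 112 mm above the counter; moves with the deck. The knob is an upright cylinder 24 mm wide and 43 mm high that spins freely on a 10 mm post; it spans 90 to 133 mm above the counter, 110 mm from the turning axis, opposite the empty cup
- turn_knob: the same knob, origin at the centre of its underside, 90 mm above the counter; 21 mm of it lie above and 22 mm below knob_mid
- turntable (a joint): angle of the deck, rad, counter-clockwise from above; 0 when the empty cup is at the back and the knob at the front; the cup faces the front at +pi or -pi. It turns freely both ways to 7 rad with slight friction (about 0.06 N m) and stays where it is left
- desk_bell: domed counter bell 84 mm across, 61 mm high, loose; not to be disturbed. Origin: centre of its underside
- card_reader: hand-held payment terminal lying flat, 155x72x24 mm, loose; not to be disturbed. Origin: centre of its underside, long side along its x axis
- egg_box: closed moulded pulp box, 110x156x70 mm, loose; not to be disturbed. Origin: centre of its underside
Mind the look-alikes: they are no part of the job. Of the things like the sugar_shaker, leave any that is black or red; of the rest the larger one is meant.

How it is judged:
By the outcome, as a careful person would: the job done as asked, in the order asked, and still so for the second after the job is handed in, while the arm keeps its last pose, push and grip.
It also fails if it takes over 62 s, if anything falls off the work surface, if the arm or the gripper's body presses on something with over 40 N, if the wrist force passes 120 N, or if a joint passes its speed limit or range.

## Working session

There is one attempt and no reset: what is moved stays moved. The work goes in short steps, each a Python script; the robot and the scene stay as the last script left them, time stands still between calls to the robot, and variables do not carry over. Pictures are saved under pics/ and viewed, about 8 in all and at most 12, crops included, and the job is handed in when it is done.

```bash
mkdir -p pics; cat > h.py <<'E'
import numpy as np, cv2
from scipy.spatial.transform import Rotation as R
from plant import arm, jaws, kin, optics, finish_job, status
def cam(n):
    p=optics.camera_params(n); M=cv2.Rodrigues(np.array(p["rvec"],float))[0]
    return p,M,np.array(p["tvec"],float).ravel()
def px2w(c,uv,d=None,z=None):
    p,M,t=c; r=np.array([(uv[0]-p["cx"])/p["fx"],(uv[1]-p["cy"])/p["fy"],1.])
    o=-M.T@t; w=M.T@r
    s=d if d is not None else (z-o[2])/w[2]
    return o+s*w
def w2px(c,P):
    p,M,t=c; q=M@np.array(P)+t
    return np.array([p["fx"]*q[0]/q[2]+p["cx"],p["fy"]*q[1]/q[2]+p["cy"]])
def cloud(c,dep):
    p,M,t=c; v,u=np.mgrid[:dep.shape[0],:dep.shape[1]]
    q=np.stack([(u-p["cx"])/p["fx"]*dep,(v-p["cy"])/p["fy"]*dep,dep],-1)
    return (q-t)@M   # HxWx3
def save(n,im): cv2.imwrite("pics/"+n,cv2.cvtColor(im,cv2.COLOR_RGB2BGR))
E
cat > a.py <<'E'
from h import *
print(status.read_time_s(),status.read_orientation())
ims=[]
for n in ["scene","top"]:
    c=cam(n); im,d=optics.get_image(n); np.savez(f"{n}.npz",im=im,d=d); ims.append(im)
    P=cloud(c,d)
    print(n,"campos",-c[1].T@c[2])
    for k in ["sugar_shaker","desk_bell","card_reader","egg_box","turn_knob","carousel_base"]:
        for q in optics.trace(n,k)[:5]:
            m=q["region"]&(d>0); print(k,round(q["confidence"],2),np.round(q["location"]),m.sum(),np.median(P[m],0).round(3) if m.any() else None)
    for k in ["front_spot","empty_cup","knob_mid","carousel_base","turn_knob","sugar_shaker"]:
        for q in optics.tip_of(n,k)[:4]:
            z={"front_spot":.03,"empty_cup":.03,"knob_mid":.112,"carousel_base":0,"turn_knob":.09,"sugar_shaker":.025}[k]
            print("tip",k,round(q["confidence"],2),np.round(q["location"],1),px2w(c,q["location"],z=z).round(4))
save("s.png",cv2.resize(ims[0],(800,600))); save("t.png",cv2.resize(ims[1],(800,600)))
E
python3 a.py
```

```text
0.0 [-177.32127981   89.90704801 -109.36826961]
scene campos [-0.48281675 -0.55431527  0.73937963]
sugar_shaker 0.5 [220. 198.] 260 [0.485 0.24  0.028]
desk_bell 0.74 [235. 235.] 560 [0.347 0.071 0.027]
card_reader 0.91 [336. 290.] 1614 [ 0.29  -0.261  0.02 ]
egg_box 0.94 [289. 179.] 898 [0.699 0.091 0.052]
turn_knob 0.5 [299. 176.] 94 [0.613 0.016 0.112]
carousel_base 0.82 [316. 214.] 3956 [ 0.536 -0.082  0.027]
tip front_spot 0.86 [298.6 221.2] [ 0.4908 -0.0556  0.03  ]
tip empty_cup 0.6 [330.9 223.4] [ 0.5295 -0.1409  0.03  ]
tip knob_mid 0.39 [299.4 169.5] [0.6468 0.0276 0.112 ]
tip carousel_base 0.66 [312.8 218.9] [ 0.5663 -0.0656  0.    ]
tip carousel_base 0.58 [237.2 236.8] [0.3656 0.0781 0.    ]
tip turn_knob 0.63 [298.8 183.3] [0.5997 0.0039 0.09  ]
tip turn_knob 0.3 [335.8 291.6] [ 0.2075 -0.2951  0.09  ]
tip turn_knob 0.15 [333.9 225.5] [ 0.4388 -0.1868  0.09  ]
tip sugar_shaker 0.77 [211.1 194.6] [0.4887 0.2693 0.025 ]
tip sugar_shaker 0.53 [202.1 210. ] [0.3974 0.233  0.025 ]
top campos [0.22728516 0.1248462  1.38374374]
sugar_shaker 0.86 [220. 208.] 336 [0.493 0.249 0.0
[... 312 characters left out ...]
 0.024 0.129]
egg_box 0.78 [269. 141.] 1514 [0.718 0.099 0.067]
turn_knob 0.62 [297. 163.] 54 [0.615 0.023 0.13 ]
carousel_base 0.66 [325. 192.] 5555 [ 0.56  -0.07   0.029]
tip front_spot 0.63 [317.3 213.7] [ 0.4817 -0.0531  0.03  ]
tip empty_cup 0.97 [348.7 199.9] [ 0.5277 -0.153   0.03  ]
tip knob_mid 0.58 [293.5 158.5] [0.6354 0.0275 0.112 ]
tip carousel_base 0.63 [325.  189.9] [ 0.5663 -0.0832  0.    ]
tip turn_knob 0.6 [296.3 165.5] [0.62   0.0172 0.09  ]
tip sugar_shaker 0.84 [205.8 209.1] [0.4915 0.2977 0.025 ]
tip sugar_shaker 0.55 [143.1 195.5] [0.5321 0.4989 0.025 ]
tip sugar_shaker 0.54 [224.5 239.3] [0.3971 0.2353 0.025 ]
tip sugar_shaker 0.43 [179.2 226.7] [0.4342 0.3782 0.025 ]
```

```bash
python3 -c "
from h import *
im=np.load('top.npz')['im']; save('tc.png',cv2.resize(im[110:310,120:420],(800,533),interpolation=cv2.INTER_CUBIC))"
```

```text
(no output)
```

View pics/tc.png

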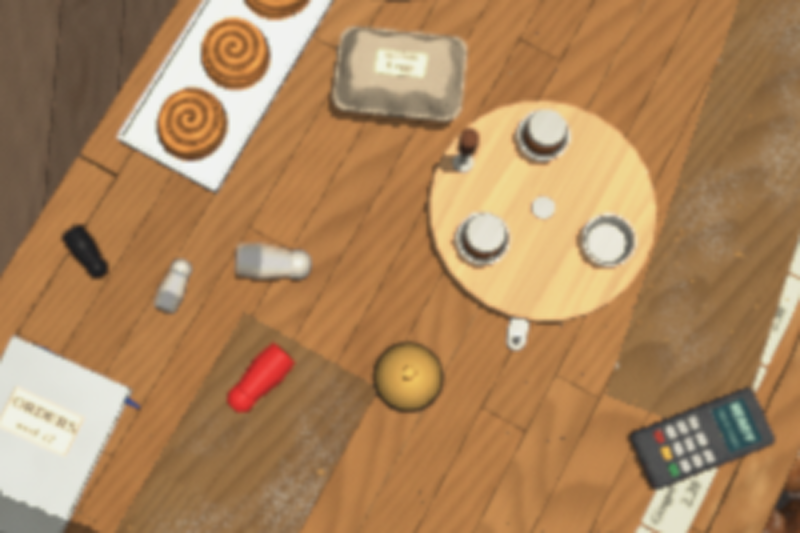

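View pics/s.png

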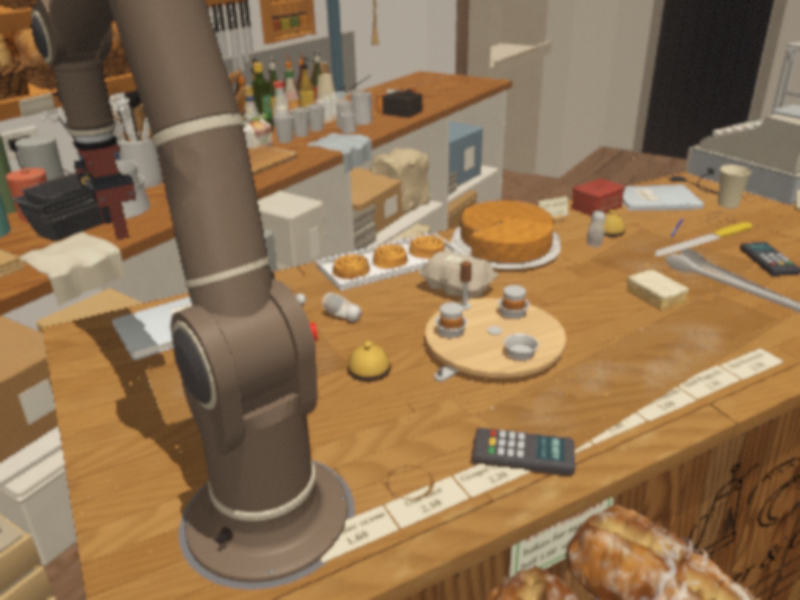

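Candidates (top px): black (151,206), small grey/white (185,220), large grey/white (220,208), red (217,252). There is also a far upright one behind the carousel in the scene view, about (381,146). I choose the large grey/white one at (220,208), with the cap towards the carousel. The empty cup is at (348,200), the knob at (297,163) and the tongue at (314,235). Next I look closer with the wrist camera.

```bash
cat >> h.py <<'E'
def ori(x,z):
    x=np.array(x,float);x/=np.linalg.norm(x); z=np.array(z,float); z-=x*(x@z); z/=np.linalg.norm(z)
    return R.from_matrix(np.stack([x,np.cross(z,x),z],1)).as_euler('xyz',degrees=True)
def circ(xy):
    A=np.c_[2*xy,np.ones(len(xy))]; s=np.linalg.lstsq(A,(xy**2).sum(1),rcond=None)[0]
    return s[:2],np.sqrt(s[2]+s[:2]@s[:2])
E
cat > b.py <<'E'
from h import *
o=status.read_orientation(); print(R.from_euler('xyz',o,degrees=True).as_matrix().round(2).tolist())
for i,p in enumerate([(.47,.24,.30),(.52,-.07,.42)]):
    arm.goto(p,o); arm.hold(.3); c=cam("wrist"); im,d=optics.get_image("wrist"); print("cam",(-c[1].T@c[2]).round(3),c[1][2].round(2))
    P=cloud(c,d); np.savez(f"w{i}.npz",im=im,d=d,P=P,M=c[1],t=c[2],K=[c[0][k] for k in("fx","fy","cx","cy")])
    save(f"w{i}.png",im)
    for k in (["sugar_shaker"] if i==0 else ["carousel_base","turn_knob"]):
        for j,q in enumerate(optics.trace("wrist",k)[:4]):
            m=q["region"]&(d>0); np.save(f"m_{k}{j}.npy",m); print(k,round(q["confidence"],2),np.round(q["location"]),m.sum(),np.median(P[m],0).round(3))
    for k,z in ([("sugar_shaker",.025)] if i==0 else [("empty_cup",.03),("front_spot",.03),("knob_mid",.112),("carousel_base",0)]):
        for q in optics.tip_of("wrist",k)[:3]: print("tip",k,round(q["confidence"],2),np.round(q["location"]),px2w(c,q["location"],z=z).round(4))
    print(status.read_time_s(),status.read_tool_pos())
a=cv2.imread("pics/w0.png");b=cv2.imread("pics/w1.png"); cv2.imwrite("pics/w.png",cv2.resize(np.hstack([a,b]),(800,300)))
E
python3 b.py
```

```text
[[0.0, -0.93, 0.38], [0.0, 0.38, 0.93], [-1.0, 0.0, 0.0]]
cam [0.397 0.269 0.487] [ 0.27 -0.11 -0.96]
sugar_shaker 0.95 [266. 167.] 1221 [0.496 0.251 0.035]
sugar_shaker 0.88 [235.  86.] 1452 [0.364 0.257 0.035]
sugar_shaker 0.86 [398. 120.] 839 [0.508 0.467 0.026]
sugar_shaker 0.67 [325. 124.] 706 [0.465 0.361 0.025]
tip sugar_shaker 0.82 [412. 131.] [0.5291 0.4879 0.025 ]
tip sugar_shaker 0.81 [289. 159.] [0.499  0.2885 0.025 ]
tip sugar_shaker 0.76 [228. 111.] [0.3918 0.227  0.025 ]
3.3167 [0.46991695 0.24017318 0.29990295]
cam [ 0.448 -0.041  0.607] [ 0.27 -0.11 -0.96]
carousel_base 0.68 [262. 164.] 13408 [ 0.56  -0.068  0.028]
turn_knob 0.73 [324. 184.] 222 [0.619 0.02  0.13 ]
tip empty_cup 0.85 [221. 165.] [ 0.5341 -0.1504  0.03  ]
tip front_spot 0.8 [254. 127.] [ 0.488  -0.0572  0.03  ]
tip knob_mid 0.58 [324. 185.] [0.625  0.0234 0.112 ]
tip carousel_base 0.72 [260. 168.] [ 0.5744 -0.0795  0.    ]
5.2333 [ 0.52000698 -0.07000835  0.41999493]
```

View pics/w.png

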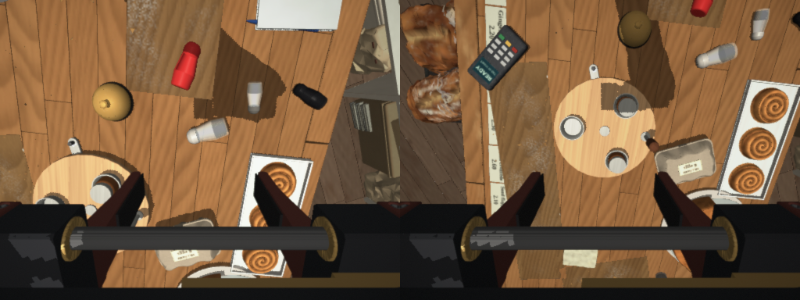

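```bash
cat > f.py <<'E'
from h import *
from scipy.optimize import least_squares
w0=np.load("w0.npz");w1=np.load("w1.npz");tp=np.load("top.npz")
prof=lambda s:np.interp(s,[-1,0,30,56,64,66,78,85,90,91],np.array([0,15,21.5,15,15,17,17,12,0,0])/1e3)
Pt=cloud(cam("top"),tp["d"])
def fit(Q):
    def res(v):
        a=np.array([np.cos(v[2])*np.cos(.0873),np.sin(v[2])*np.cos(.0873),-np.sin(.0873)])
        r=Q-np.array([v[0],v[1],.025+v[3]]); s=r@a; rho=np.linalg.norm(r-np.outer(s,a),axis=1)
        return np.hypot(rho-prof(np.clip(s,0,.09)*1e3),np.maximum(0,np.maximum(-s,s-.09)))
    best=min((least_squares(res,[*Q[:,:2].mean(0)-.045*np.array([np.cos(y),np.sin(y)]),y,0],loss='soft_l1',f_scale=.002) for y in np.deg2rad(np.arange(0,360,30))),key=lambda r:r.cost)
    return best.x[:2].round(4),np.rad2deg(best.x[2])%360,best.x[3].round(4),np.sqrt(np.mean(best.fun**2)).round(4)
m=cv2.erode(np.load("m_sugar_shaker0.npy").astype(np.uint8),np.ones((3,3)))>0
Q=w0["P"][m]; Q=Q[Q[:,2]>.006]; print("shaker wrist",fit(Q),len(Q))
q=Pt[195:222,200:242].reshape(-1,3); q=q[(q[:,2]>.008)]; print("shaker top",fit(q),len(q))
for n,P in (("top",Pt),("wrist",w1["P"])):
    X=P.reshape(-1,3); X=X[(np.linalg.norm(X[:,:2]-[.565,-.08],axis=1)<.2)]
    ring=X[(abs(X[:,2]-.028)<.005)&(np.linalg.norm(X[:,:2]-[.565,-.075],axis=1)<.15)]
    h=cv2.convexHull(ring[:,:2].astype(np.float32))[:,0]; c,r=circ(h)
    for _ in range(3):
        k=abs(np.linalg.norm(h-c,axis=1)-r)<.003; c,r=circ(h[k])
    print(n,"deck",c.round(4),r.round(4),k.sum(),len(k),"z",np.median(ring[:,2]))
    for nm,z0,z1,g,gr in (("cup rim",.042,.056,[.53,-.15],.04),("knob top",.125,.14,[.617,.022],.03),("tongue",.004,.016,c,.178),("hub",.031,.06,c,.02)):
        s=X[(X[:,2]>z0)&(X[:,2]<z1)&(np.linalg.norm(X[:,:2]-g,axis=1)<gr)]
        if nm=="tongue": s=s[np.linalg.norm(s[:,:2]-c,axis=1)>.143]
        if len(s)<3: print(nm,len(s)); continue
        ce,rr=cv2.minEnclosingCircle(s[:,:2].astype(np.float32)); mu=s[:,:2].mean(0)
        ang=lambda p:np.rad2deg(np.arctan2(*(np.array(p)-c)[::-1])).round(1)
        print(n,nm,len(s),"mec",np.round(ce,4),round(rr,4),"mean",mu.round(4),"r",np.linalg.norm(np.array(ce)-c).round(4),"ang",ang(ce),ang(mu))
im=w0["im"][130:205,215:320]; a=cv2.resize(im,(420,300),interpolation=cv2.INTER_CUBIC)
b=cv2.resize(w1["im"][70:240,190:360],(300,300),interpolation=cv2.INTER_CUBIC); save("crop.png",np.hstack([a,b]))
E
python3 f.py
```

```text
shaker wrist (array([0.5005, 0.2907]), np.float64(268.90094852285455), np.float64(0.0001), np.float64(0.0014)) 1004
shaker top (array([0.4973, 0.29  ]), np.float64(269.6700111188005), np.float64(0.0007), np.float64(0.1498)) 338
top deck [ 0.5664 -0.0731] 0.135 55 55 z 0.028263905419578128
top cup rim 109 mec [ 0.5243 -0.1478] 0.0321 mean [ 0.5286 -0.1508] r 0.0858 ang -119.4 -115.9
top knob top 50 mec [0.6211 0.0227] 0.0122 mean [0.62   0.0226] r 0.1103 ang 60.2 60.7
top tongue 306 mec [ 0.5653 -0.0739] 0.1773 mean [ 0.5295 -0.0867] r 0.0013 ang -143.0 -159.8
top hub 42 mec [ 0.5675 -0.072 ] 0.0183 mean [ 0.5669 -0.0719] r 0.0016 ang 41.9 64.1
wrist deck [ 0.569  -0.0742] 0.1349 58 58 z 0.027810358303564105
wrist cup rim 267 mec [ 0.5273 -0.1482] 0.0315 mean [ 0.5288 -0.151 ] r 0.0849 ang -119.4 -117.7
wrist knob top 145 mec [0.6234 0.0212] 0.0118 mean [0.6221 0.0206] r 0.1098 ang 60.3 60.8
wrist tongue 125 mec [ 0.417 -0.044] 0.0151 mean [ 0.4172 -0.0437] r 0.155 ang 168.8 168.7
wrist hub 101 mec [ 0.5692 -0.0742] 0.0137 mean [ 0.5688 -0.0747] r 0.0001 ang -23.2 -114.9
```

View pics/crop.png

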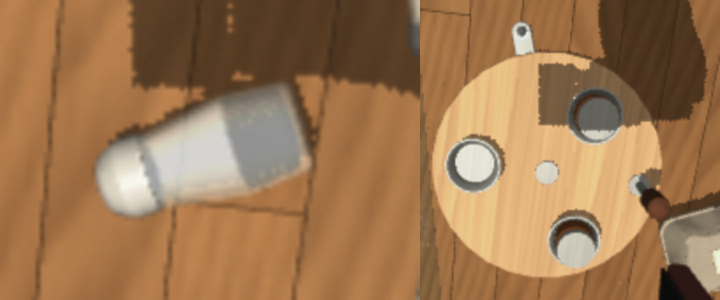

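The close crop confirms it: the shaker is grey and white, with the domed cap at crop left (towards −y) and the foot at the right. The tongue is at about 168.7°, the cup at −119.5° and the knob at 60.4°. Now I plan the grasp and placement IK.

```bash
cat > g.py <<'E'
from h import *
C=np.array([.568,-.0737]); CUP=np.array([.526,-.148]); FRONT=168.7
O=np.array([.4995,.2905,.025]); y=np.deg2rad(269.1)
a=np.array([np.cos(y)*.9962,np.sin(y)*.9962,-.0872]); S=.057; D=.013; TH=np.deg2rad(40)
hd=np.array([-np.cos(y),-np.sin(y),0]); t=np.sin(TH)*hd-np.cos(TH)*np.array([0,0,1.])
def grasp(sg):
    o=ori(t,sg*np.cross(t,a)); return O+S*a+D*t,o
def place(sg,psi,h=0,back=0):
    Rg=R.from_euler('xyz',grasp(sg)[1],degrees=True).as_matrix()
    # frame with a->up
    h0=np.stack([hd-a*(hd@a),np.cross(a,hd-a*(hd@a)),a],1); h0/=np.linalg.norm(h0,axis=0)
    Rp=R.from_euler('z',psi,degrees=True).as_matrix()@h0.T@Rg
    p=np.array([*CUP,.030+S+h])+(D-back)*Rp[:,0]
    return p,R.from_matrix(Rp).as_euler('xyz',degrees=True)
E
cat > ik.py <<'E'
from g import *
for sg in(1,-1):
    p,o=grasp(sg); q=[kin.inverse_kinematics(p-b*t,o) for b in(0,.12)]; qu=kin.inverse_kinematics(p+[0,0,.15],o)
    print(sg,[None if k is None else np.round(k) for k in q+[qu]])
    for psi in range(-180,180,20):
        k=[kin.inverse_kinematics(*place(sg,psi,h,b)) for h,b in((0,0),(.09,0),(0,.08))]
        if all(x is not None for x in k): print(sg,psi,R.from_euler('xyz',place(sg,psi)[1],degrees=True).as_matrix()[:,0].round(2),[np.round(x).astype(int).tolist() for x in k[:2]])
E
python3 ik.py
```

```text
1 [array([ 45.,  63., -72., 118.,  39.,  30., 139.]), array([  -5.,   26.,   11.,  119.,  -57.,   57., -133.]), array([ -14.,   20.,   11.,  117.,  -57.,   56., -146.])]
1 -140 [-0.63 -0.53 -0.57] [[-20, 55, 23, 81, 14, 91, 125], [-20, 49, 23, 79, 17, 98, 128]]
1 -120 [-0.41 -0.71 -0.57] [[-26, 49, 19, 93, 27, 79, 127], [-26, 42, 18, 92, 29, 87, 130]]
1 -100 [-0.14 -0.81 -0.57] [[-31, 43, 16, 107, 40, 67, 125], [-30, 34, 15, 105, 41, 75, 131]]
1 -80 [ 0.14 -0.81 -0.57] [[-35, 37, 15, 121, 58, 55, 120], [-33, 27, 12, 120, 56, 64, 129]]
1 -60 [ 0.41 -0.71 -0.57] [[-37, 33, 16, 135, 84, 46, 107], [-34, 19, 11, 133, 75, 53, 125]]
1 40 [ 0.63  0.53 -0.57] [[88, 50, -59, 124, -39, 22, 31], [81, 31, -47, 123, -56, 39, 37]]
1 60 [ 0.41  0.71 -0.57] [[52, 40, -13, 111, -56, 60, 54], [43, 31, -1, 111, -58, 70, 49]]
1 80 [ 0.14  0.81 -0.57] [[32, 45, 11, 99, -52, 82, 62], [32, 38, 11, 97, -50, 87, 55]]
1 100 [-0.14  0.81 -0.57] [[14, 56, 34, 86, -53, 102, 75], [20, 46, 23, 85, -46, 103, 65]]
-1 [array([  8.,  37., -17., 120., -59.,  35.,  46.]), array([ 14.,  27., -13., 118., -48.,  49.,  38.])
[... 201 characters left out ...]
-51], [-29, 42, 23, 92, 26, 85, -47]]
-1 -100 [-0.14 -0.81 -0.57] [[-32, 43, 18, 107, 39, 66, -54], [-31, 34, 16, 106, 41, 75, -49]]
-1 -80 [ 0.14 -0.81 -0.57] [[-31, 36, 10, 121, 60, 58, -62], [-29, 26, 7, 119, 57, 66, -52]]
-1 -60 [ 0.41 -0.71 -0.57] [[-26, 31, 2, 135, 86, 54, -73], [-22, 19, -3, 133, 76, 58, -56]]
-1 40 [ 0.63  0.53 -0.57] [[88, 50, -59, 124, -39, 22, -149], [81, 31, -47, 123, -56, 39, -143]]
-1 60 [ 0.41  0.71 -0.57] [[52, 40, -13, 111, -56, 60, -126], [43, 31, -1, 111, -58, 70, -131]]
-1 80 [ 0.14  0.81 -0.57] [[24, 47, 23, 99, -58, 88, -113], [23, 40, 23, 98, -55, 92, -121]]
-1 100 [-0.14  0.81 -0.57] [[13, 56, 35, 86, -54, 103, -104], [20, 46, 23, 85, -46, 103, -115]]
```

```bash
cat > pick.py <<'E'
from g import *
p,o=grasp(-1); jaws.gripper_to(.07,20)
arm.goto(p-.12*t,o); print(status.read_qpos())
print("hit",arm.line_to(p,vel=.12,stop_force=6)); print(status.read_tool_pos(),p,status.read_qpos(),status.read_force())
jaws.gripper_to(0,25); print("w",status.read_width())
arm.line_to(p+[0,0,.10],vel=.12); print("w",status.read_width(),status.read_time_s(),status.read_qpos())
im,d=optics.get_image("scene"); np.savez("s1.npz",im=im,d=d)
u=w2px(cam("scene"),p+[0,0,.1]).astype(int); print(u)
save("s1.png",cv2.resize(im[max(0,u[1]-60):u[1]+60,u[0]-80:u[0]+80],(640,480),interpolation=cv2.INTER_CUBIC))
E
python3 pick.py
```

```text
[ 13.937066    26.51401872 -12.46998571 117.44030985 -48.09988933
  49.41133154  38.25186511]
hit False
[0.49918105 0.2416241  0.01036486] [0.49873934 0.24207881 0.01007102] [ 11.19702646  37.05114204 -20.43276277 119.52930161 -56.04959067
  33.94238098  44.00246336] [-0.04055055 -0.47735542 -0.0850109 ]
w 0.02618658131129905
w 0.02560821218059762 10.1167 [  8.81914531  25.88476436 -17.12188823 117.82116394 -50.27052209
  43.90890292  32.03034459]
[218 172]
```

```bash
python3 - <<'E'
from h import *
im,d=optics.get_image("top"); np.savez("t1.npz",im=im,d=d)
u=w2px(cam("top"),[.5,.24,.1]).astype(int)
a=cv2.resize(im[u[1]-45:u[1]+45,u[0]-60:u[0]+60],(400,300),interpolation=cv2.INTER_CUBIC)
s=np.load("s1.npz")["im"]; b=cv2.resize(s[127:217,158:278],(400,300),interpolation=cv2.INTER_CUBIC)
w,_=optics.get_image("wrist"); w=cv2.resize(w,(400,300))
save("p1.png",np.vstack([np.hstack([a,b]),np.hstack([w,w*0])]))
E
```

```text
(no output)
```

View pics/p1.png

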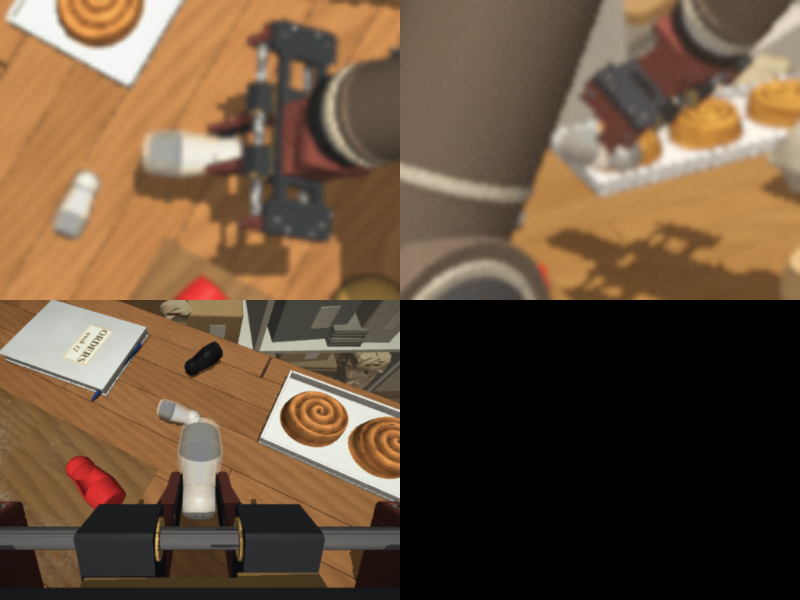

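Held symmetrically between the fingers, with the foot pointing away. The 26 mm width is a little low, so I measure the in-hand pose with the networks' mask and depth, in the wrist and top views.

```bash
cat > inhand.py <<'E'
from g import *
from scipy.optimize import least_squares
prof=lambda s:np.interp(s,[0,30,56,64,66,78,85,90],np.array([15,21.5,15,15,17,17,12,0])/1e3)
def fit6(Q,T,aw,o0):
    def ax(v): 
        e1=np.cross(aw,[0,0,1.]) if abs(aw[2])<.9 else np.array([1.,0,0]); e1/=np.linalg.norm(e1); e2=np.cross(aw,e1)
        a=aw+v[0]*e1+v[1]*e2; return a/np.linalg.norm(a)
    def res(v):
        a=ax(v); r=Q-o0-v[2:5]; s=r@a; rho=np.linalg.norm(r-np.outer(s,a),axis=1)
        return np.r_[np.hypot(rho-prof(np.clip(s,0,.09)*1e3),np.maximum(0,np.maximum(-s,s-.09))),]
    b=least_squares(res,np.zeros(5),loss='soft_l1',f_scale=.002)
    return ax(b.x),o0+b.x[2:],np.sqrt(np.mean(b.fun**2))
def look(n,verbose=True):
    """fit the held shaker: returns axis, origin in tool frame"""
    Rt=R.from_euler('xyz',status.read_orientation(),degrees=True).as_matrix(); p=np.array(status.read_tool_pos())
    c=cam(n); im,d=optics.get_image(n); P=cloud(c,d)
    Rg=R.from_euler('xyz',grasp(-1)[1],degrees=True).as_matrix(); at=Rg.T@a; ot=Rg.T@(O-grasp(-1)[0])
    aw=Rt@at; ow=p+Rt@ot
    for q in optics.trace(n,"sugar_shaker"):
        m=cv2.erode(q["region"].astype(np.uint8),np.ones((3,3)))>0; m&=d>0; Q=P[m]
        if len(Q)<30 or np.linalg.norm(np.median(Q,0)-ow-.03*aw)>.05: continue
        s=(Q-ow)@aw; k=(np.linalg.norm(Q-ow-np.outer(s,aw),axis=1)<.035)&(s>-.015)&(s<.1); Q=Q[k]
        A,Ov,e=fit6(Q,p,aw,ow)
        print(n,len(Q),"rms",e.round(4),"tool axis",(Rt.T@A).round(3),"exp",at.round(3),"org",(Rt.T@(Ov-p)).round(4),"exp",ot.round(4),"world axis",A.round(3),"org",Ov.round(4))
        return Rt.T@A,Rt.T@(Ov-p)
    print(n,"not found")
if __name__=="__main__":
    for n in("wrist","top"): look(n)
    print(status.read_width())
E
python3 inhand.py
```

```text
wrist 5877 rms 0.001 tool axis [-0.694 -0.72  -0.022] exp [-0.574 -0.819 -0.   ] org [0.0274 0.0355 0.002 ] exp [ 0.0197  0.0467 -0.    ] world axis [-0.037 -0.997  0.069] org [0.5009 0.2868 0.111 ]
top 234 rms 0.0022 tool axis [-0.688 -0.725 -0.008] exp [-0.574 -0.819 -0.   ] org [ 0.0276  0.0369 -0.0009] exp [ 0.0197  0.0467 -0.    ] world axis [-0.024 -0.998  0.061] org [0.4983 0.2881 0.1121]
0.026167423180589112
```

The shaker has swung about 9° in the grip and both cameras agree on it, so I use the measured pose for the placement.

```bash
cat > pl.py <<'E'
from inhand import *
def pose(at,ot,psi,h):
    at=at/np.linalg.norm(at); x=np.array([1.,0,0]); hx=x-at*(x@at); hx/=np.linalg.norm(hx)
    B=np.stack([hx,np.cross(at,hx),at],1)      # tool-frame basis -> (dir psi, left, up)
    Rp=R.from_euler('z',psi,degrees=True).as_matrix()@B.T
    return np.array([*CUP,.03+h])-Rp@ot, R.from_matrix(Rp).as_euler('xyz',degrees=True)
if __name__=="__main__":
    at,ot=np.array([-.691,-.7225,-.015]),np.array([.0275,.0362,.0005])
    q0=np.array(status.read_qpos()); best=None
    for psi in range(-180,180,10):
        k=[kin.inverse_kinematics(*pose(at,ot,psi,h)) for h in(0,.09)]
        if all(x is not None for x in k):
            e=np.abs(np.array(k[1])-q0).max(); print(psi,round(e),np.round(k[0]).astype(int).tolist(),np.round(k[1]).astype(int).tolist())
E
python3 pl.py
```

```text
-170 96 [-10, 56, 25, 73, -4, 98, -64] [-9, 50, 24, 70, -1, 106, -64]
-160 91 [-13, 54, 24, 76, 1, 94, -60] [-12, 48, 23, 74, 5, 102, -59]
-150 87 [-16, 52, 23, 80, 7, 90, -56] [-15, 46, 21, 78, 10, 98, -55]
-140 84 [-19, 50, 22, 85, 12, 85, -53] [-18, 43, 20, 83, 15, 93, -52]
-130 81 [-22, 47, 21, 90, 17, 79, -50] [-21, 40, 18, 88, 20, 87, -49]
-120 79 [-25, 44, 20, 96, 23, 73, -49] [-23, 37, 17, 94, 26, 82, -47]
-110 82 [-27, 41, 19, 102, 29, 67, -48] [-25, 33, 15, 100, 31, 77, -45]
-100 88 [-29, 38, 18, 108, 36, 61, -47] [-26, 30, 13, 106, 37, 71, -43]
-90 94 [-31, 35, 17, 115, 43, 55, -48] [-27, 26, 11, 112, 44, 66, -42]
-80 101 [-33, 32, 17, 121, 52, 49, -50] [-28, 22, 10, 118, 50, 60, -42]
-70 108 [-36, 30, 19, 128, 63, 43, -53] [-27, 18, 9, 125, 58, 54, -41]
-60 117 [-38, 28, 23, 134, 77, 36, -58] [-26, 15, 8, 130, 67, 48, -40]
-50 127 [-37, 26, 23, 140, 96, 32, -68] [-24, 11, 7, 136, 77, 42, -40]
-40 139 [-36, 24, 26, 145, 121, 30, -81] [-18, 8, 5, 140, 89, 35, -41]
20 127 [93, 54, -78, 135, 104, 15, 50] [98, 33, -78, 131, -17, 9, 159]
30 192 [92, 51, -72, 129, 33, 10, 128] [86, 26, -58, 126, -50, 26, -160]
40 178 [92, 54, -72, 123, 15, 21, 155] [60, 21, -24, 122, -58, 44, -146]
50 171 [59, 34, -24, 118, -53, 43, -136] [41, 23, -1, 117, -58, 58, -139]
60 165 [40, 35, -1, 113, -56, 58, -127] [31, 27, 11, 111, -56, 68, -133]
70 155 [30, 38, 11, 107, -54, 69, -122] [13, 34, 35, 106, -59, 84, -123]
80 151 [21, 42, 23, 101, -54, 80, -116] [13, 37, 35, 100, -55, 90, -119]
90 149 [15, 47, 30, 96, -53, 88, -111] [15, 40, 31, 93, -49, 93, -117]
100 145 [13, 50, 31, 90, -48, 93, -107] [13, 43, 31, 88, -45, 98, -113]
110 141 [11, 52, 30, 85, -44, 96, -103] [12, 45, 30, 82, -41, 102, -109]
120 136 [10, 54, 30, 80, -39, 100, -99] [10, 48, 30, 78, -37, 106, -104]
130 139 [8, 56, 30, 76, -35, 102, -95] [17, 47, 11, 73, -24, 105, -107]
140 151 [5, 57, 29, 73, -30, 104, -90] [33, 51, -24, 67, -3, 106, -119]
```

```bash
cat > mv.py <<'E'
from pl import *
at,ot=np.array([-.691,-.7225,-.015]),np.array([.0275,.0362,.0005])
arm.line_to(np.array(status.read_tool_pos())+[0,0,.09],vel=.2)
arm.goto(*pose(at,ot,-110,.12)); arm.hold(.2)
print(status.read_width(),status.read_force(),status.read_time_s())
for n in("wrist","top","scene"): look(n)
c=cam("scene"); im,d=optics.get_image("scene"); w,_=optics.get_image("wrist"); u=w2px(c,[*CUP,.1]).astype(int)
save("p2.png",np.hstack([cv2.resize(im[u[1]-60:u[1]+60,u[0]-80:u[0]+80],(400,300),interpolation=cv2.INTER_CUBIC),cv2.resize(w,(400,300))]))
E
python3 mv.py
```

```text
0.0003238346442357768 [-0.26522806  0.25964974  0.32547629] 12.55
wrist not found
top not found
scene not found
```

View pics/p2.png

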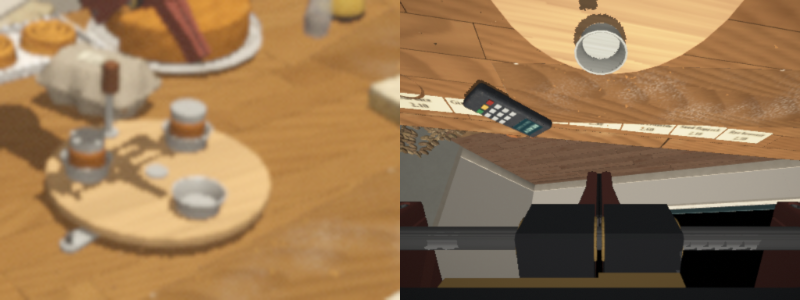

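The shaker slipped out of the grip on the way, and the cup is still empty. I look for where it went.

```bash
cat > find.py <<'E'
from h import *
for n in("top","scene"):
    c=cam(n); im,d=optics.get_image(n); np.savez(f"{n}2.npz",im=im,d=d); P=cloud(c,d); save(f"{n}2.png",im)
    for q in optics.trace(n,"sugar_shaker")[:6]:
        m=q["region"]&(d>0); print(n,round(q["confidence"],2),np.round(q["location"]),m.sum(),np.median(P[m],0).round(3))
a=cv2.imread("pics/top2.png")[110:310,120:420]; cv2.imwrite("pics/f.png",cv2.resize(a,(800,533),interpolation=cv2.INTER_CUBIC))
E
python3 find.py
```

```text
top 0.72 [153. 206.] 224 [0.505 0.468 0.026]
top 0.71 [217. 252.] 341 [0.359 0.256 0.036]
top 0.66 [246. 211.] 320 [0.488 0.163 0.035]
top 0.63 [186. 222.] 167 [0.463 0.361 0.027]
scene 0.76 [240. 205.] 293 [0.479 0.155 0.029]
```

View pics/f.png

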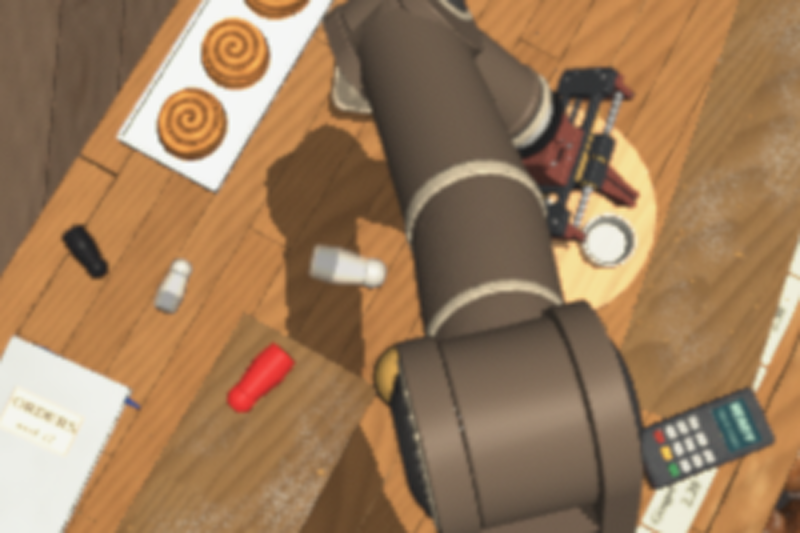

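The shaker is still on the counter, at about (0.488, 0.163) with the cap towards −y, and nothing else has visibly moved. The grip was too near the fingertips, so the pads only caught a chord. I re-measure it and plan a deeper grasp.

```bash
cat > b2.py <<'E'
from h import *
arm.line_to(np.array(status.read_tool_pos())+[0,0,.1],vel=.3)
o=[-177.32,89.9,-109.37]; jaws.gripper_to(.07)
arm.goto((.46,.155,.30),o); arm.hold(.3); c=cam("wrist"); im,d=optics.get_image("wrist"); P=cloud(c,d)
from f2 import fit
best=min(optics.trace("wrist","sugar_shaker"),key=lambda q:np.linalg.norm(np.median(P[q["region"]&(d>0)],0)[:2]-[.488,.16]))
m=cv2.erode((best["region"]&(d>0)).astype(np.uint8),np.ones((3,3)))>0; Q=P[m]; Q=Q[Q[:,2]>.006]; print(fit(Q),len(Q),np.median(Q,0))
c=cam("top"); im,d=optics.get_image("top"); P=cloud(c,d)
best=min(optics.trace("top","sugar_shaker"),key=lambda q:np.linalg.norm(np.median(P[q["region"]&(d>0)],0)[:2]-[.488,.16]))
Q=P[best["region"]&(d>0)]; Q=Q[Q[:,2]>.008]; print(fit(Q),len(Q)); print(status.read_time_s())
for k in ("desk_bell","egg_box"):
    q=optics.trace("top",k); 
    if q: print(k,np.median(P[q[0]["region"]&(d>0)],0).round(3))
E
sed -n '/^from scipy/p;/^prof/p;/^def fit/,/return best/p' f.py > tmp; (echo "from h import *"; cat tmp)>f2.py
python3 b2.py
cat > ik2.py <<'E'
import g; from g import *
import sys
g.O=np.array([.49,.206,.025]); g.D=.019; g.S=.048
for th in(0,10,20,30,40):
    g.TH=np.deg2rad(th); g.t=np.sin(g.TH)*hd-np.cos(g.TH)*np.array([0,0,1.])
    for sg in(1,-1):
        p,o=grasp(sg); q=kin.inverse_kinematics(p,o)
        L=[]
        for psi in range(-180,180,20):
            k=[kin.inverse_kinematics(*place(sg,psi,h,b)) for h,b in((0,0),(.09,0),(0,.08))]
            if all(x is not None for x in k): L.append((psi,np.round(k[0]).astype(int).tolist()))
        print(th,sg,None if q is None else np.round(q).astype(int).tolist()); [print("   ",l) for l in L]
E
python3 ik2.py
```

```text
(array([0.5002, 0.2007]), np.float64(261.5505665950024), np.float64(-0.0), np.float64(0.0013)) 994 [0.48947313 0.16124281 0.03577346]
(array([0.3898, 0.2282]), np.float64(136.72763150453778), np.float64(0.0009), np.float64(0.0026)) 350
16.5917
desk_bell [0.616 0.024 0.129]
egg_box [0.729 0.057 0.067]
0 1 [-9, 29, -18, 116, 15, 37, 142]
    (-120, [-31, 76, 23, 80, 35, 103, 123])
    (-100, [-47, 76, 33, 97, 38, 82, 120])
    (-80, [-23, 66, -8, 111, 74, 103, 91])
    (-60, [-27, 68, -7, 126, 88, 101, 76])
    (40, [92, 82, -48, 116, -57, 48, 75])
    (60, [67, 70, -24, 101, -58, 80, 70])
    (80, [52, 71, -13, 85, -53, 100, 64])
0 -1 [-21, 28, -3, 117, 2, 36, -26]
    (-120, [-44, 85, 47, 81, 19, 94, -41])
    (-100, [-25, 68, 1, 95, 58, 103, -76])
    (-80, [-26, 66, -4, 111, 72, 100, -89])
    (-60, [-87, 107, 57, 129, 28, 19, -63])
    (40, [92, 82, -48, 116, -57, 48, -105])
    (60, [67, 70, -24, 101, -58, 80, -110])
    (80, [52, 71, -13, 85, -53, 100, -116])
10 1 [0, 29, -20, 118, 0, 31, 161]
    (-120, [-24, 67, 11, 82, 39, 102, 117])
    (-100, [-46, 68, 31, 100, 38, 77, 122]
[... 2932 characters left out ...]
 43, 3, 107, 47, 72, -61])
    (-80, [-22, 37, -2, 121, 65, 63, -66])
    (-60, [-18, 33, -7, 134, 88, 58, -75])
    (40, [95, 64, -72, 123, 13, 18, 163])
    (60, [52, 41, -13, 112, -56, 59, -125])
    (80, [23, 48, 23, 100, -59, 87, -112])
    (100, [13, 57, 35, 87, -54, 102, -104])
    (120, [15, 58, 23, 75, -39, 105, -103])ik2.py:7: UserWarning: Gimbal lock detected. Setting third angle to zero since it is not possible to uniquely determine all angles.
  p,o=grasp(sg); q=kin.inverse_kinematics(p,o)
g.py:9: UserWarning: Gimbal lock detected. Setting third angle to zero since it is not possible to uniquely determine all angles.
  Rg=R.from_euler('xyz',grasp(sg)[1],degrees=True).as_matrix()
```

```bash
sed -i "s/^O=.*/O=np.array([.5002,.2007,.025]); y=np.deg2rad(261.55)/; s/S=.057; D=.013; TH=np.deg2rad(40)/S=.056; D=.017; TH=np.deg2rad(12)/" g.py
cat > pick2.py <<'E'
from inhand import *
p,o=grasp(-1); jaws.gripper_to(.07,45)
arm.goto(p-.10*t,o)
print("hit",arm.line_to(p,vel=.1,stop_force=5)); print(status.read_tool_pos(),p,status.read_force())
jaws.gripper_to(0,45); print("w",status.read_width())
arm.line_to(p+[0,0,.06],vel=.1); arm.hold(.3); print("w",status.read_width(),status.read_time_s(),np.round(status.read_qpos()))
r=look("wrist"); look("top"); print(status.read_width())
E
python3 pick2.py
```

```text
hit False
[0.49292908 0.14900011 0.00398901] [0.49252166 0.14901453 0.00348829] [ 0.19204427 -0.21171769  0.22365986]
w 0.021668677781791573
w 0.0001661201579631712 21.0667 [-12.  21.  -2. 119. -17.  37.  -9.]
wrist 0 rms nan tool axis [-0.122 -0.993 -0.   ] exp [-0.122 -0.993 -0.   ] org [-0.0102  0.0556  0.    ] exp [-0.0102  0.0556  0.    ] world axis [-0.147 -0.985 -0.087] org [0.4999 0.2006 0.0845]
top 1 rms 0.0 tool axis [-0.12  -0.993 -0.   ] exp [-0.122 -0.993 -0.   ] org [ 0.0453  0.0606 -0.0093] exp [-0.0102  0.0556  0.    ] world axis [-0.147 -0.985 -0.088] org [0.4932 0.2183 0.0315]
0.00014640582957235564
  return _methods._mean(a, axis=axis, dtype=dtype,
  ret = ret.dtype.type(ret / rcount)
```

```bash
cat > v.py <<'E'
from h import *
p=status.read_tool_pos(); w,dw=optics.get_image("wrist"); 
Pw=cloud(cam("wrist"),dw); np.savez("w3.npz",im=w,P=Pw)
for q in optics.trace("wrist","sugar_shaker")[:4]: m=q["region"]&(dw>0); print(q["location"],round(q["confidence"],2),np.median(Pw[m],0).round(3))
im,d=optics.get_image("top"); u=w2px(cam("top"),p).astype(int)
s,_=optics.get_image("scene"); v=w2px(cam("scene"),p).astype(int)
cr=lambda i,u:cv2.resize(i[u[1]-45:u[1]+45,u[0]-60:u[0]+60],(400,300),interpolation=cv2.INTER_CUBIC)
save("p3.png",np.vstack([np.hstack([cr(im,u),cr(s,v)]),np.hstack([cv2.resize(w,(400,300)),cv2.resize(w[190:340,130:390],(400,300))])]))
E
python3 v.py
```

```text
[82.1, 107.9] 0.91 [0.373 0.25  0.035]
[253.2, 183.3] 0.89 [0.496 0.172 0.038]
```

View pics/p3.png

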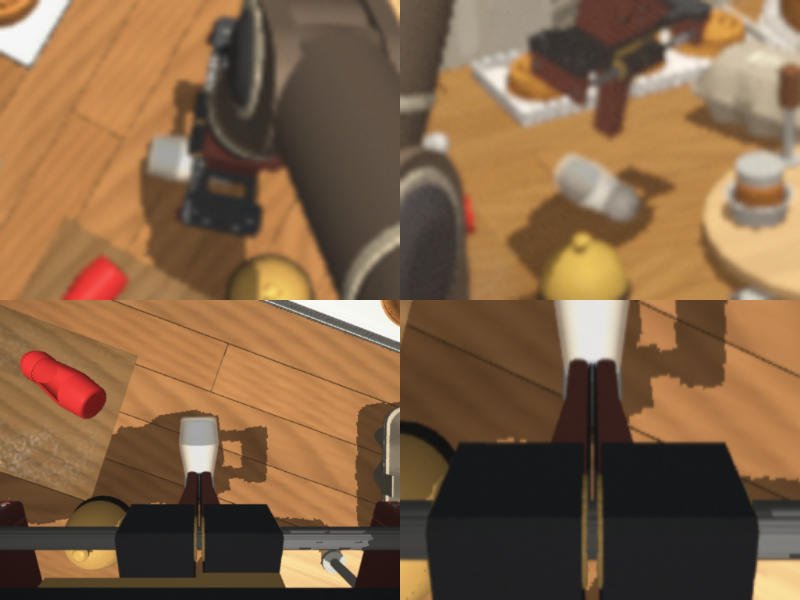

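The shaker is still on the counter, near its old place. I check the fingers' real extent in the tool frame from the depth image, and refit the shaker.

```bash
cat > chk.py <<'E'
from h import *
from f2 import fit
p=np.array(status.read_tool_pos()); Rt=R.from_euler('xyz',status.read_orientation(),degrees=True).as_matrix()
print(p,Rt.round(3).tolist())
for n in("wrist","top","scene"):
    c=cam(n); im,d=optics.get_image(n); P=cloud(c,d); T=(P-p)@Rt
    k=(d>0)&(abs(T[...,1])<.02)&(abs(T[...,2])<.03)&(T[...,0]>-.06)&(T[...,0]<.03)
    X=T[k]; print(n,len(X))
    for x0 in np.arange(-.06,.03,.01):
        s=X[(X[:,0]>=x0)&(X[:,0]<x0+.01)]
        if len(s): print("  x",x0.round(3),len(s),"y",s[:,1].min().round(3),s[:,1].max().round(3),"z",s[:,2].min().round(3),s[:,2].max().round(3))
    L=[q for q in optics.trace(n,"sugar_shaker") if (q["region"]&(d>0)).sum()>30 and np.linalg.norm(np.median(P[q["region"]&(d>0)],0)[:2]-[.492,.165])<.04]
    if L:
        Q=P[cv2.erode((L[0]["region"]&(d>0)).astype(np.uint8),np.ones((3,3)))>0]; Q=Q[(Q[:,2]>.006)&(Q[:,2]<.05)]; print(n,fit(Q),len(Q),Q.min(0),Q.max(0))
E
python3 chk.py
```

```text
[0.49252808 0.14899184 0.06349743] [[0.031, 0.144, 0.989], [0.206, 0.968, -0.147], [-0.978, 0.208, 0.0]]
wrist 2061
  x -0.06 319 y 0.008 0.011 z -0.009 0.011
  x -0.05 269 y 0.008 0.011 z -0.008 0.01
  x -0.04 221 y 0.008 0.011 z -0.008 0.01
  x -0.03 71 y 0.008 0.011 z -0.008 0.01
  x 0.02 1181 y -0.013 0.02 z -0.015 0.015
wrist (array([0.5006, 0.2028]), np.float64(262.0194485302611), np.float64(0.0006), np.float64(0.001)) 2870 [0.47613352 0.14001229 0.02695823] [0.51714932 0.19994577 0.04415062]
top 31
  x 0.01 2 y 0.015 0.018 z 0.003 0.004
  x 0.02 29 y 0.005 0.02 z -0.017 0.011
top (array([0.4946, 0.1998]), np.float64(271.5898755360808), np.float64(0.001), np.float64(0.0024)) 89 [0.4762154  0.16702363 0.03077439] [0.5079475  0.19574476 0.048776  ]
scene 138
  x -0.06 27 y -0.016 0.011 z -0.014 0.007
  x -0.05 23 y -0.014 0.01 z -0.012 0.01
  x -0.04 23 y -0.015 0.008 z -0.012 0.008
  x -0.03 11 y -0.013 0.012 z -0.012 0.007
  x 0.02 54 y -0.019 0.02 z -0.019 0.009
scene (array([0.4962, 0.1998]), np.float64(264.02393386293255), np.float64(-0.0017), np.float64(0.0026)) 210 [0.46815743 0.11151972 0.00696823] [0.49564096 0.1942766  0.04328482]
```

The finger tips end about 27 mm short of the reported TCP, in both the wrist and scene depth. That explains both weak grips: only the tip ends touched, above the axis. I measure this precisely with the fingers open and shut.

```bash
cat > tip.py <<'E'
from h import *
print(arm.tcp_to_grasp)
def ext():
    p=np.array(status.read_tool_pos()); Rt=R.from_euler('xyz',status.read_orientation(),degrees=True).as_matrix(); w=status.read_width()
    for n in("wrist","scene","top"):
        c=cam(n); im,d=optics.get_image(n); T=(cloud(c,d)-p)@Rt
        k=(d>0)&(abs(T[...,1])<.018)&(abs(T[...,2])<w/2+.014)&(T[...,0]>-.06)&(T[...,0]<.008)
        X=T[k]; print(n,round(w,4),len(X),"max x",np.sort(X[:,0])[-8:].round(4),"z",X[:,2].min().round(3) if len(X) else '',X[:,2].max().round(3) if len(X) else '')
ext(); jaws.gripper_to(.06); ext(); print(status.read_time_s())
E
python3 tip.py
```

```text
0.0187
wrist 0.0003 883 max x [-0.0265 -0.0264 -0.0264 -0.0263 -0.0262 -0.0261 -0.0258 -0.0243] z -0.009 0.011
scene 0.0003 83 max x [-0.029  -0.0288 -0.0281 -0.0272 -0.027  -0.0246 -0.0241 -0.0235] z -0.013 0.01
top 0.0003 0 max x [] z  
wrist 0.06 1716 max x [-0.0259 -0.0259 -0.0257 -0.0257 -0.0257 -0.0256 -0.0255 -0.0251] z -0.039 0.041
scene 0.06 132 max x [-0.0274 -0.0271 -0.0269 -0.0269 -0.0264 -0.0251 -0.0238 -0.0238] z -0.043 0.041
top 0.06 0 max x [] z  
23.0917
```

```bash
sed -i "s/^O=.*/O=np.array([.5004,.2022,.025]); y=np.deg2rad(262)/; s/S=.056; D=.017; TH=np.deg2rad(12)/S=.056; D=.041; TH=np.deg2rad(30)/" g.py
cat > pick3.py <<'E'
from inhand import *
p,o=grasp(-1)
arm.line_to(np.array(status.read_tool_pos())+[0,0,.06],vel=.2)
arm.goto(p-.09*t,o)
print("hit",arm.line_to(p,vel=.08,stop_force=4)); print(status.read_tool_pos(),p,status.read_force())
jaws.gripper_to(0,35); print("w",status.read_width())
arm.line_to(np.array(status.read_tool_pos())+[0,0,.08],vel=.1); arm.hold(.2); print("w",status.read_width(),status.read_time_s(),np.round(status.read_qpos()))
look("wrist"); look("top")
q=None
for psi in range(60,121,10):
    k=[kin.inverse_kinematics(*place(-1,psi,h,b)) for h,b in((0,0),(.12,0),(0,.08))]
    print(psi,[None if x is None else np.round(x).astype(int).tolist() for x in k])
E
python3 pick3.py
```

```text
hit False
[ 0.49584677  0.16693362 -0.01506404] [ 0.49548897  0.16725621 -0.01539024] [ 0.44584041  0.07532206 -0.09973006]
w 0.03678367374435264
w 0.037078240501446764 27.2 [  5.  24. -10. 122. -45.  37.  25.]
wrist 8446 rms 0.001 tool axis [-0.383 -0.924  0.001] exp [-0.423 -0.906  0.   ] org [-0.0198  0.0491  0.0004] exp [-0.0173  0.0508  0.    ] world axis [-0.137 -0.982 -0.13 ] org [0.5002 0.1994 0.1057]
top 164 rms 0.0021 tool axis [-0.42  -0.907  0.012] exp [-0.423 -0.906  0.   ] org [-0.0175  0.0533 -0.0026] exp [-0.0173  0.0508  0.    ] world axis [-0.127 -0.988 -0.09 ] org [0.498  0.2046 0.1061]
60 [[62, 49, -24, 110, -55, 58, -122], [62, 37, -24, 110, -56, 66, -132], [60, 45, -13, 107, -55, 71, -121]]
70 [[51, 50, -13, 104, -53, 71, -121], [42, 38, -1, 104, -58, 83, -126], [40, 48, 11, 100, -59, 88, -115]]
80 [[32, 52, 11, 98, -58, 88, -113], [32, 41, 11, 97, -56, 94, -122], [30, 54, 23, 92, -59, 100, -111]]
90 [[22, 57, 23, 91, -58, 100, -108], [28, 45, 15, 91, -52, 101, -119], [38, 55, 5, 82, -46, 98, -119]]
100 [[20, 59, 23, 85, -52, 104, -107], [28, 48, 11, 84, -46, 106, -119], [43, 58, -9, 73, -33, 100, -125]]
110 [[25, 60, 11, 78, -41, 104, -110], [38, 51, -13, 76, -31, 105, -128], [46, 64, -24, 64, -20, 105, -132]]
120 [[28, 61, -1, 72, -30, 106, -114], None, None]
```

Solid grip now: width 37 mm, and the pose is within about 2° of what I expected. Carry on to above the cup.

```bash
cat > mv2.py <<'E'
from pl import *
at,ot=np.array([-.40,-.916,.004]),np.array([-.0187,.0505,-.0005])
arm.line_to(np.array(status.read_tool_pos())+[0,0,.1],vel=.2)
arm.goto(*pose(at,ot,80,.10)); arm.hold(.2)
print(status.read_width(),status.read_force(),status.read_time_s(),np.round(status.read_qpos()))
for n in("wrist","top","scene"): look(n)
c=cam("scene"); im,d=optics.get_image("scene"); w,_=optics.get_image("wrist"); u=w2px(c,[*CUP,.1]).astype(int)
save("p4.png",np.hstack([cv2.resize(im[u[1]-60:u[1]+60,u[0]-80:u[0]+80],(400,300),interpolation=cv2.INTER_CUBIC),cv2.resize(w,(400,300))]))
E
sed -i 's/Rg=R.from_euler(.xyz.,grasp(-1)\[1\],degrees=True).as_matrix(); at=.*/at=np.array([-.40,-.916,.004]); ot=np.array([-.0187,.0505,-.0005])/' inhand.py
python3 mv2.py
```

```text
0.03689479990469761 [ 0.94158047  0.60054873 -0.97879561] 30.2583 [  32.   44.   11.   97.  -57.   94. -120.]
wrist 8561 rms 0.001 tool axis [-0.383 -0.924  0.001] exp [-0.4   -0.916  0.004] org [-0.0202  0.051  -0.0008] exp [-0.0187  0.0505 -0.0005] world axis [0.006 0.018 1.   ] org [ 0.5263 -0.1492  0.1305]
top not found
scene 164 rms 0.002 tool axis [-0.373 -0.926 -0.062] exp [-0.4   -0.916  0.004] org [-0.0204  0.0491  0.0039] exp [-0.0187  0.0505 -0.0005] world axis [0.07  0.016 0.997] org [ 0.5216 -0.148   0.1321]
```

View pics/p4.png

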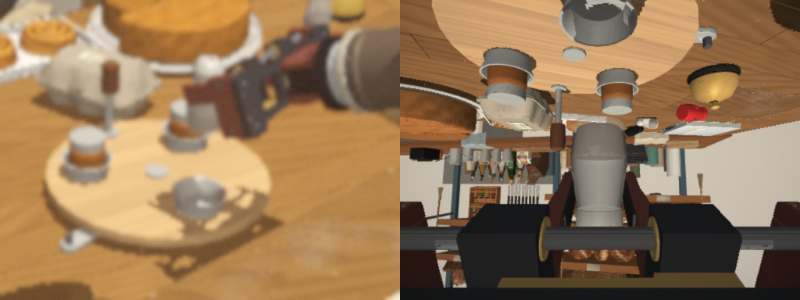

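```bash
cat > low.py <<'E'
from pl import *
at,ot=np.array([-.385,-.923,.001]),np.array([-.020,.0508,-.0006])
p,o=pose(at,ot,80,.02); arm.line_to(p,o,vel=.1)
p,o=pose(at,ot,80,-.005); hit=arm.line_to(p,o,vel=.03,stop_force=2.5); tp=np.array(status.read_tool_pos())
print("hit",hit,"h left",tp[2]-p[2]-.005,status.read_force(),status.read_width())
look("wrist")
if tp[2]-p[2]-.005<.006:
    jaws.gripper_to(.065); arm.hold(.2)
    x=R.from_euler('xyz',o,degrees=True).as_matrix()[:,0]; arm.line_to(tp-.09*x,vel=.12)
print(status.read_time_s())
E
python3 low.py
```

```text
hit True h left 0.00016020065473467283 [1.5678344  0.35364315 4.54618428] 0.03702397353959473
wrist 6742 rms 0.0009 tool axis [-0.391 -0.921  0.002] exp [-0.4   -0.916  0.004] org [-0.0205  0.0489 -0.0009] exp [-0.0187  0.0505 -0.0005] world axis [-0.002 -0.009  1.   ] org [ 0.5263 -0.1469  0.032 ]
34.0917
```

```bash
cat > view.py <<'E'
from inhand import *
def measure(tag):
    c=cam("wrist"); im,d=optics.get_image("wrist"); P=cloud(c,d); save(tag,im); X=P.reshape(-1,3); X=X[d.ravel()>0]
    rr=np.linalg.norm(X[:,:2]-C,axis=1)
    ring=X[(abs(X[:,2]-.028)<.004)&(rr<.16)]; h=cv2.convexHull(ring[:,:2].astype(np.float32))[:,0]; cc,r=circ(h)
    for _ in range(3): k=abs(np.linalg.norm(h-cc,axis=1)-r)<.003; cc,r=circ(h[k])
    ang=lambda p:np.rad2deg(np.arctan2(*(np.array(p)-cc)[::-1])).round(2)
    print("deck",cc.round(4),r.round(4),k.sum())
    kn=X[(X[:,2]>.124)&(X[:,2]<.14)&(abs(rr-.11)<.025)]
    if len(kn)>20: e=cv2.minEnclosingCircle(kn[:,:2].astype(np.float32)); print("knob",np.round(e[0],4),round(e[1],4),ang(e[0]),len(kn))
    tg=X[(X[:,2]>.004)&(X[:,2]<.016)&(rr>.143)&(rr<.178)&(X[:,0]<C[0]-.1)&(abs(X[:,1]+.045)<.04)]
    if len(tg)>20: print("tongue",tg[:,:2].mean(0).round(4),ang(tg[:,:2].mean(0)),len(tg))
    hb=X[(X[:,2]>.031)&(X[:,2]<.06)&(rr<.02)]; 
    if len(hb)>5: print("hub",hb[:,:2].mean(0).round(4))
    for q in optics.tip_of("wrist","front_spot")[:1]: s=px2w(c,q["location"],z=.03); print("front_spot",s.round(4),ang(s[:2]))
    for q in optics.trace("wrist","sugar_shaker")[:5]:
        m=cv2.erode((q["region"]&(d>0)).astype(np.uint8),np.ones((3,3)))>0; Q=P[m]
        if len(Q)<30 or np.linalg.norm(np.median(Q[:,:2],0)-C)>.13: continue
        g=np.median(Q[:,:2],0); g=C+(g-C)/np.linalg.norm(g-C)*.085
        A,Ov,e=fit6(Q,0,np.array([0,0,1.]),np.array([*g,.03])); print("shaker axis",A.round(3),"org",Ov.round(4),"rms",e.round(4),"ang",ang(Ov[:2]),"r",np.linalg.norm(Ov[:2]-cc).round(4))
if __name__=="__main__":
    arm.line_to(np.array(status.read_tool_pos())+[0,0,.12],vel=.25)
    arm.goto((.52,-.07,.42),[-177.32,89.9,-109.37]); arm.hold(.3); measure("v5.png"); print(status.read_time_s())
E
python3 view.py
```

```text
deck [ 0.569  -0.0741] 0.1349 67
knob [0.6231 0.0213] 0.0118 60.49 146
tongue [ 0.4166 -0.0438] 168.73 116
hub [ 0.5692 -0.0742]
front_spot [ 0.4891 -0.0568  0.03  ] 167.75
shaker axis [ 0.057 -0.005  0.998] org [ 0.5251 -0.1427  0.031 ] rms 0.0016 ang -122.64 r 0.0814
37.8
```

View pics/v5.png

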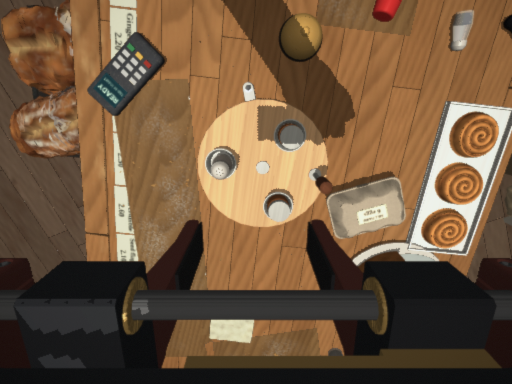

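```bash
cat > knob.py <<'E'
from h import *
Cc=np.array([.5682,-.0738]); Z=.067
P=lambda deg,z=Z,r=.11:np.array([Cc[0]+r*np.cos(np.deg2rad(deg)),Cc[1]+r*np.sin(np.deg2rad(deg)),z])
def oz(s): j=np.deg2rad(115 if s>0 else -65); return ori([0.002,0,-1],[np.cos(j),np.sin(j),0])
if __name__=="__main__":
    c=[]
    for s in(1,-1):
        k=[kin.inverse_kinematics(P(a,z),oz(s)) for a,z in((60.5,Z),(60.5,.2),(25,Z),(-11,Z),(-11,.2))]
        print(s,[None if x is None else np.round(x).astype(int).tolist() for x in k])
        if all(x is not None for x in k): c.append((np.abs(np.array(k[1])-status.read_qpos()).max(),s))
    s=min(c)[1]; print("sign",s); open("sgn","w").write(str(s))
    jaws.gripper_to(.06); arm.goto(P(60.5,.19),oz(s))
    hit=arm.line_to(P(60.5),vel=.1,stop_force=4); print("hit",hit,status.read_tool_pos(),status.read_force())
    if not hit: jaws.gripper_to(0,25); print("w",status.read_width(),status.read_force(),status.read_time_s())
E
python3 knob.py
```

```text
1 [[33, 46, -61, 96, 44, 65, 74], [37, 41, -70, 89, 39, 78, 78], [35, 50, -62, 89, 46, 69, 80], [40, 51, -62, 87, 47, 70, 86], [42, 46, -69, 79, 43, 83, 89]]
-1 [[16, 35, -31, 98, 21, 54, -89], [19, 27, -36, 90, 17, 68, -86], [18, 38, -30, 91, 21, 57, -83], [23, 39, -29, 88, 21, 58, -77], [25, 33, -33, 81, 18, 72, -74]]
sign 1
hit False [0.62279301 0.02208707 0.06769306] [ 0.58429855 -0.47208313 -0.78140928]
w 0.023306029438908554 [0.63659122 0.30751138 0.24365732] 41.2083
```

```bash
cat > turn.py <<'E'
from knob import *
s=int(open("sgn").read()); o=oz(s); z=status.read_tool_pos()[2]
for a in list(np.arange(52.5,-10,-8))+[-11.3]:
    arm.line_to(P(a,Z),vel=.06)
    f=np.array(status.read_force()); 
    if np.linalg.norm(f[:2])>15: print("force",a,f.round(1)); 
    if np.linalg.norm(f[:2])>40: break
arm.hold(.3); p=np.array(status.read_tool_pos()); print(p,"w",status.read_width(),status.read_force(),"ang",np.rad2deg(np.arctan2(p[1]-Cc[1],p[0]-Cc[0])),status.read_time_s())
im,d=optics.get_image("top"); np.savez("t6.npz",im=im,d=d); sc,ds=optics.get_image("scene"); np.savez("s6.npz",im=sc,d=ds)
a=cv2.resize(im[130:265,240:420],(400,300),interpolation=cv2.INTER_CUBIC); b=cv2.resize(sc[130:265,230:410],(400,300),interpolation=cv2.INTER_CUBIC)
save("p6.png",np.hstack([a,b]))
E
python3 turn.py
```

```text
[ 0.67547128 -0.09661616  0.06701702] w 0.02356594523849441 [-6.48674578  0.82293028  6.34940274] ang -12.00763534092155 45.175
```

View pics/p6.png

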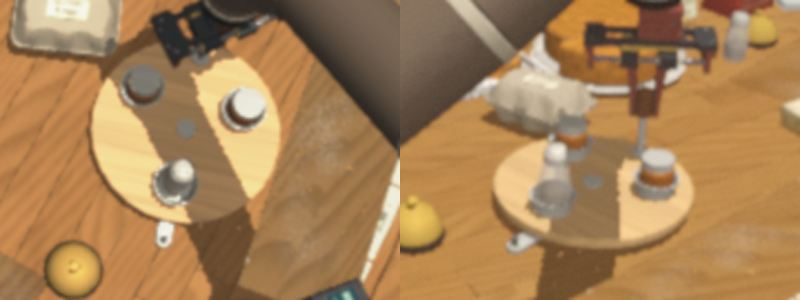

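```bash
cat > ver.py <<'E'
from h import *
from g import C
import sys
def pots(n,f,z0=.072):
    D=np.load(f); P=cloud(cam(n),D["d"]).reshape(-1,3); P=P[D["d"].ravel()>0]; r=np.linalg.norm(P[:,:2]-C,axis=1)
    rg=P[(abs(P[:,2]-.028)<.004)&(r<.15)]; hub=P[(P[:,2]>.031)&(P[:,2]<.05)&(r<.02)][:,:2]
    Q=P[(P[:,2]>z0)&(P[:,2]<.086)&(abs(r-.085)<.03)][:,:2].astype(np.float32)
    th=np.rad2deg(np.arctan2(*(Q-C).T[::-1])); out=[]
    h,e=np.histogram(th,np.arange(-180,181,10))
    c=C if n!="top" else np.array([.5664,-.0731])
    used=np.zeros(len(th),bool)
    for _ in range(4):
        if (~used).sum()<8: break
        h,e=np.histogram(th[~used],np.arange(-180,181,10)); m=e[h.argmax()]+5
        k=(abs((th-m+180)%360-180)<20)&~used; used|=k
        if k.sum()<8: continue
        ce,rr=cv2.minEnclosingCircle(Q[k]); out.append((np.rad2deg(np.arctan2(ce[1]-c[1],ce[0]-c[0])).round(1),round(rr,4),int(k.sum()),np.round(np.linalg.norm(ce-c),4)))
    print(n,f,sorted(out))
    t=P[(P[:,2]>.004)&(P[:,2]<.016)&(r>.145)&(r<.178)&(P[:,0]<.45)&(abs(P[:,1]+.045)<.035)][:,:2]
    print("  tongue",len(t),t.mean(0).round(4),np.rad2deg(np.arctan2(*(t.mean(0)-c)[::-1])).round(2))
for n,a,b in(("top","top.npz","t6.npz"),("scene","scene.npz","s6.npz")): pots(n,a); pots(n,b)
# 2D check in the newest top image: networks
for n in("top","scene"):
    optics.get_image(n); c=cam(n)
    for k,z in(("front_spot",.03),("empty_cup",.03),("knob_mid",.112)):
        for q in optics.tip_of(n,k)[:1]: w=px2w(c,q["location"],z=z)[:2]; print(n,k,round(q["confidence"],2),w.round(4),np.rad2deg(np.arctan2(*(w-C)[::-1])).round(1))
    for k in("desk_bell","card_reader","egg_box"):
        im,d=None,None
        for q in optics.trace(n,k)[:1]: print(n,k,round(q["confidence"],2),np.round(q["location"]))
E
python3 ver.py
```

```text
top top.npz [(np.float64(0.6), 0.0224, 156, np.float64(0.0849)), (np.float64(119.8), 0.0224, 158, np.float64(0.0857))]
  tongue 66 [ 0.4127 -0.0438] 169.19
top t6.npz [(np.float64(-72.3), 0.0218, 155, np.float64(0.0846)), (np.float64(47.7), 0.0226, 154, np.float64(0.0853)), (np.float64(165.0), 0.0191, 30, np.float64(0.0838))]
  tongue 64 [ 0.4131 -0.0425] 168.71
scene scene.npz [(np.float64(-0.9), 0.0248, 89, np.float64(0.0813)), (np.float64(61.9), 0.0048, 9, np.float64(0.1058)), (np.float64(121.9), 0.0237, 105, np.float64(0.0844))]
  tongue 39 [ 0.4101 -0.0465] 170.21
scene s6.npz [(np.float64(-73.1), 0.024, 110, np.float64(0.0855)), (np.float64(-13.3), 0.0052, 13, np.float64(0.1073)), (np.float64(48.9), 0.0249, 93, np.float64(0.082)), (np.float64(170.1), 0.0181, 66, np.float64(0.0863))]
  tongue 35 [ 0.4107 -0.0468] 170.29
top front_spot 0.76 [ 0.4833 -0.0513] 165.2
top empty_cup 0.78 [ 0.485  -0.0592] 170.1
top card_reader 0.69 [383. 274.]
top egg_box 0.9 [269. 139.]
scene front_spot 0.82 [ 0.4814 -0.0626] 172.7
scene empty_cup 0.68 [ 0.4848 -0.0479] 162.7
scene knob_mid 0.54 [ 0.6682 -0.1013] -15.4
scene desk_bell 0.65 [234. 234.]
scene card_reader 0.95 [338. 288.]
scene egg_box 0.65 [292. 176.]
```

Rotation by the pots is −72.5° in both fixed cameras, and about −71.7° is needed, so I nudge it back about 0.9°.

```bash
cat > nud.py <<'E'
from knob import *
arm.line_to(P(-10.3,Z,.1092),vel=.03); arm.hold(.5)
p=np.array(status.read_tool_pos()); print(p,"w",status.read_width(),status.read_force(),"ang",np.rad2deg(np.arctan2(p[1]-Cc[1],p[0]-Cc[0])),np.abs(status.read_qd()).max(),status.read_time_s())
for n,f in(("top","t6"),("scene","s6")):
    im,d=optics.get_image(n); np.savez(f"{f}.npz",im=im,d=d)
E
python3 nud.py; python3 ver.py | grep -v -e scene.npz -e top.npz
```

```text
[ 0.67605899 -0.09349958  0.06704309] w 0.02347803442420261 [ 0.23950864 -1.27072289  3.2716975 ] ang -10.350531965181025 0.08215979437185367 46.725
  tongue 66 [ 0.4127 -0.0438] 169.19
top t6.npz [(np.float64(-69.7), 0.0223, 157, np.float64(0.0846)), (np.float64(49.9), 0.0222, 150, np.float64(0.0848)), (np.float64(167.5), 0.0188, 26, np.float64(0.0824))]
  tongue 62 [ 0.4131 -0.0421] 168.57
  tongue 39 [ 0.4101 -0.0465] 170.21
scene s6.npz [(np.float64(-73.2), 0.0258, 113, np.float64(0.0826)), (np.float64(-11.2), 0.005, 11, np.float64(0.1081)), (np.float64(49.5), 0.0237, 90, np.float64(0.0818)), (np.float64(171.5), 0.019, 63, np.float64(0.0858))]
  tongue 35 [ 0.4114 -0.0463] 170.06
top front_spot 0.65 [ 0.4854 -0.0466] 161.8
top empty_cup 0.68 [ 0.4882 -0.0564] 167.8
top desk_bell 0.61 [274. 249.]
top card_reader 0.56 [383. 276.]
top egg_box 0.96 [267. 139.]
scene front_spot 0.61 [ 0.4808 -0.0616] 172.1
scene empty_cup 0.94 [ 0.4996 -0.0492] 160.3
scene knob_mid 0.64 [ 0.6789 -0.0872] -7.0
scene desk_bell 0.98 [234. 233.]
scene card_reader 0.96 [338. 290.]
scene egg_box 0.72 [298. 210.]
```

```bash
sed -i 's/P(-10.3,/P(-11.15,/' nud.py; python3 nud.py; python3 ver.py | grep -v -e scene.npz -e top.npz | grep -v -e front_spot -e empty
```

```text
[ 0.67567088 -0.09509899  0.06707827] w 0.023604627664880237 [ 4.49245953 -1.32162844  1.17176481] ang -11.209842867504369 0.15891139163677387 48.275
  tongue 66 [ 0.4127 -0.0438] 169.19
top t6.npz [(np.float64(-71.2), 0.0222, 155, np.float64(0.0846)), (np.float64(48.7), 0.0224, 154, np.float64(0.0838)), (np.float64(165.9), 0.0196, 26, np.float64(0.0838))]
  tongue 59 [ 0.4128 -0.044 ] 169.26
  tongue 39 [ 0.4101 -0.0465] 170.21
scene s6.npz [(np.float64(-75.1), 0.0228, 102, np.float64(0.0864)), (np.float64(-13.2), 0.0045, 12, np.float64(0.1052)), (np.float64(49.4), 0.0226, 91, np.float64(0.0814)), (np.float64(170.8), 0.0196, 66, np.float64(0.0852))]
  tongue 39 [ 0.4113 -0.0463] 170.07
top desk_bell 0.59 [270. 253.]
top card_reader 0.76 [383. 274.]
top egg_box 0.68 [268. 137.]
scene knob_mid 0.44 [ 0.6901 -0.0857] -5.6
scene desk_bell 0.61 [231. 233.]
scene card_reader 0.81 [337. 290.]
scene egg_box 0.78 [291. 175.]
```

```bash
python3 - <<'E'
from h import *
c=cam("top")
for nm,u in(("egg",(269,141)),("bell",(271,254)),("reader",(382,274))):
    o=[]
    for f in("top","t6"):
        D=np.load(f+".npz"); P=cloud(c,D["d"])[u[1]-32:u[1]+32,u[0]-32:u[0]+32].reshape(-1,3)
        Q=P[(P[:,2]>.012)&(P[:,2]<(.08 if nm=="egg" else .07))&(np.linalg.norm(P[:,:2]-[.5682,-.0738],axis=1)>.15)][:,:2]; o.append((len(Q),Q.mean(0).round(4),Q.min(0).round(3),Q.max(0).round(3)))
    print(nm,o)
print(status.read_width(),status.read_time_s()); finish_job(); print("done")
E
```

```text
egg [(1522, array([0.723 , 0.1008]), array([0.672, 0.02 ]), array([0.838, 0.209])), (1523, array([0.723, 0.101]), array([0.673, 0.02 ]), array([0.839, 0.208]))]
bell [(482, array([0.3624, 0.086 ]), array([0.324, 0.047]), array([0.401, 0.122])), (482, array([0.3622, 0.0859]), array([0.327, 0.047]), array([0.401, 0.124]))]
reader [(1205, array([ 0.2994, -0.2526]), array([ 0.242, -0.336]), array([ 0.359, -0.171])), (1198, array([ 0.2992, -0.2526]), array([ 0.242, -0.336]), array([ 0.359, -0.172]))]
0.02364200745217057 49.075
the job is handed in; nothing more can be done
done
```

The job is handed in at 49 s. The large grey/white sugar shaker stands in the cup, released, and the turntable is turned so the shaker faces the tongue. The gripper is still holding the knob at 25 N.

**Grasp:** The first two grasps slipped. On the first the shaker dropped back on the counter and moved about 9 cm. The cause was that the real finger tips end about 26 mm short of the reported TCP, which I measured in the depth images. I corrected for this and the third grasp held.

**Final checks:**
- **Alignment:** In the top camera the jam pots put the cup at 168.75°, against 168.7 to 169.3° for the tongue.
- **Disagreement:** The scene camera's pot angles were noisier, about 1.6° further on for the cup in the last picture. The networks' point estimates scattered by several degrees. I trusted the top camera and the tool position, which put the knob at −11.2° against a target of −11.3°.
- **Grip:** The width was 23.6 mm on the 24 mm knob, and the wrist force was about 5 N.
- **Shaker:** It stood in the cup in every later picture. A top-down fit showed about 3° of lean, which I took to be noise.
- **Left alone:** The bell, card reader and egg box are within 0.3 mm of where they started, by depth comparison.

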